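# Open the weighted hold-down and unload the block

## Robot

A 6-joint arm with a two-finger parallel gripper is mounted at the origin on a cart in front of the work surface, level with it; the furniture and walls round the work are solid. World frame = base frame: x ahead of the robot, y to its left, z up, the work surface at z = 0. Lengths are in m, angles in rad, forces in N, time in s.
With the tool pointing down it reaches from about 0.35 to 0.85 m from the base axis. Payload 8.1 kg.
Tool frame: the origin (TCP) lies midway between the tips of the shut fingers; the grasp point (between the pads) lies 19 mm behind it; z points along the fingers, y is the line along which they close (so a half turn about z gives the same grasp; the last joint's range is limited). The gripper opens to 93 mm and grips with 3 to 60 N. Pads are 15 mm wide; open, the fingers measure 128 mm over their backs; the gripper's body (75 mm by 188 mm) begins 65 mm behind the grasp point.
Start: joints at [1.05, 0.13, 1.488, -0, 1.523, -0.085], TCP at [0.253, 0.544, 0.219] pointing down, gripper open.
Joint ranges: [-2.96, 2.96], [-0.89, 2.26], [0.02, 2.5], [-1.34, 4.48], [0, 2.73], [-2.66, 2.66]. Speed limits (rad/s): [2.39, 2.39, 2.79, 3.14, 3.14, 3.14].

## Interface

Orientations are given as a rotation vector (axis times angle).
In Python, from plant import robot, cams gives the robot as it stands. The module is installed in compiled form; this text tells all that it offers.
- The arm moves only by the tool play_rows, never from a script. Its arguments are lists of equal length, an entry for each row: "slide": the shift along the tool's x, y, z scaled (see below), a list of three; "twist": the turn, a rotation vector about the tool's x, y, z scaled (see below), a list of three. A call has exactly 8 rows; each row shifts and turns the commanded pose from where the row before left it, along the tool's axes as they then stand; what a row does not reach is not made up. The controller multiplies each number of a shift by 25 cm and each number of a turn by 60 degrees. A row lasts 1/10 s, in which the tool goes at most 50 mm and 8.59 degrees, less where a joint would pass 70% of its speed; a pose out of reach is approached as far as the arm can. A call with a number of a shift or a turn outside -1 to 1 is refused whole. A call with a gripper value outside its range is refused whole. "fingers" is the closure, from -1 (fully open) to 1 (shut), set as the call begins (left out, the last holds). The fingers move at their own pace and stop on an object; "force" is the grip in N (left out, the last holds). Time passes only in rows, so rows that do not move let the fingers close, or fill a call up. It gives the time, the measured TCP pose, the force, the opening and the grip force at its end, in the units of the state.
- robot.read_state(): the state, without advancing time (a new reading comes with each control period).
- cams.read_camera(name): name is "scene" or "top" or "wrist"; returns (picture, depth): 384x512x3 uint8, red, green, blue; 384x512 float32, m along the optical axis (not along the pixel's ray), 0 where there is no reading.
- cams.get_calibration(name): a dict with "fx", "fy", "cx", "cy" (pixels), "world_from_camera" (4x4, takes a point from camera to world coordinates). Camera axes: x right, y down, z forward; pixel columns grow to the right and rows downward; lengths in m; the calibration is good to about 2 mm. A picture is of the moment at which its call begins: read the wrist's pose just before it. get_calibration takes no time and is no camera call; for the wrist camera it gives the pose at the moment of the call.
- robot.close_job(): hands the job in; it is judged then, once.
The state is a dict: "t": time; "q": joint angles; "dq": joint speeds; "joint_torque": joint torques, N m; "tool_pos": TCP position; "orientation": TCP orientation; "force": force on the tool from outside, world axes, zero at the start; "wrist_torque": the same for the moment, N m; "opening": finger opening in m; "gripper_force": force on a finger pad.
Only numpy, scipy, OpenCV 4.12 (cv2) and the standard library are available. Lean on these libraries where they do the work, as an engineer would, in place of code of your own. Each camera call takes 0.05 s, during which the arm holds its last target. There are 200 camera calls.

## Task

Lift the counterweighted lever of the hold-down over its balance point and guide it gently all the way back, holding it until its weight lies on the rubber end stop, then let go so that it stays open by itself. Do not let it drop or swing fast and do not force it against the stop, whose position is not known and must be felt. Then take the aluminium block out of the nest and set it down flat in the shallow tray in front of the hot plate, leaving the loose things round about alone.

Things in the scene. Friction and masses are not known exactly. Their poses are not given: they have to be found in the camera images.
- stand: Hold-down stand, fixed on the bench: steel base plate 10 mm thick, x from -150 to +75 mm, y = +-45 mm, with two upright aluminium cheeks 36 mm wide (x), outer faces at y = +-25 mm, 118 mm high. Origin on the bench under the pivot, z up. The pivot axis is parallel to y, 100 mm above the origin; a pedestal 50 (x) x 76 (y) mm at x = -115 carries the nest, 45 mm above the bench.
- lever: Weighted lever, 0.9 kg. Origin on the pivot axis. Shut (as it starts) its axes are the stand's: the arm lies level along -x, its foot 1.5 mm above the block. It opens by turning about +y: the bar end goes up and over to the stand's +x; the tilt of its z axis is the opening angle. Balance is near 0.85 rad: below it falls shut, above it falls open. Lifting at the bar takes 2 to 4 N.
- bar (a point): Centre of the grip bar: bare round steel bar, 12 mm diameter, 70 mm long along the lever's y between two fork tines, 170 mm from the pivot (lever x = -170). Pinch it from above, fingers either side in x; the fork is clear for 49 mm towards the pivot. It turns between the fingers, so the hand can keep pointing down. Keep hold until it has met the stop.
- block: Aluminium stop block, 24 (x) x 50 (y) mm, 18 mm high (two small black screw heads on top, to 21 mm), 60 g. Origin at the centre of its underside, z up. It lies loose in the nest of the stand, its long side along the stand's y, under the lever's foot. Pinch across its 24 mm.
- tray: Shallow open tray, 101 (x) x 111 (y) x 30 mm, fixed on the bench in front of the hot plate. Origin at the centre of its underside, z up; floor 2 mm thick, walls 5 mm.
- tape_roll: Bystander, loose: roll of tape, 72 mm diameter, 20 mm high, origin at the centre of its underside.
- tin: Bystander, loose: small round tin, 33 mm diameter, 16 mm high, origin at the centre of its underside.
- brass_weight: Bystander, loose: small knobbed brass weight, 30 mm diameter, 26 mm high, origin at the centre of its underside.
- nest (a point): Centre of the nest floor on the stand (stand x = -115, y = 0, 45 mm above the bench). End fences at y = +-27.5 mm rise 14 mm above the floor; low lips 14 mm either side in x rise 4 mm.
- weight (a point): Centre of the lever's steel weight (cylinder along y, radius 22 mm, 44 mm long), at x = +27, z = +75 mm in the lever's frame. Opened, it comes down on the rubber end stop, a pin clamped anew each time to catch the lever somewhere from 1.55 to 2.05 rad. At it the push at the bar rises by some 2 N per mm. 5 N extra shows it is met, 15 N is too much.
There are look-alikes about, which are no part of the job. Of the things like the block, leave any that is brown; of the rest the smaller one is meant.

How it is judged:
By the outcome, as a careful person would: the job done as asked, in the order asked, and still so for the second after the job is handed in, with the robot touching nothing.
It also fails if it takes over 67 s, if anything falls off the work surface, if the arm or the gripper's body presses on something with over 40 N, if the wrist force passes 120 N, or if a joint passes its speed limit or range.

## Working session

There is one attempt and no reset: what is moved stays moved. The work goes in short steps, Python scripts to look and compute and a tool call to move; the robot and the scene stay as the last step left them, time stands still between calls to the robot, and variables do not carry over. Pictures are saved under pics/ and viewed, at most 10 in all, crops included, and the job is handed in when it is done.

Besides the shell and the picture viewer there is one more tool, called in YAML: its name, and indented under it one key for each argument. play_rows: Moves the arm, as the interface text tells. Shifts and turns lie within -1 to 1; 1 stands for 25 cm of shift or 60 degrees of turn. Its arguments: {"type":"object","properties":{"slide":{"type":"array"},"twist":{"type":"array"},"fingers":{"type":"number"},"force":{"type":"number"}},"required":["slide","twist"]}

```bash
mkdir -p pics; cat > h.py <<'E'
import numpy as np, cv2
from scipy.spatial.transform import Rotation as R
from plant import robot, cams
def grab(n):
    p,d=cams.read_camera(n); c=cams.get_calibration(n); return p,d,c
def pts(d,c):
    v,u=np.mgrid[:d.shape[0],:d.shape[1]]
    P=np.stack([(u-c['cx'])/c['fx']*d,(v-c['cy'])/c['fy']*d,d],-1)
    T=np.array(c['world_from_camera']); W=P@T[:3,:3].T+T[:3,3]; W[d==0]=np.nan; return W
def ray(u,v,z,c):
    T=np.array(c['world_from_camera']); r=T[:3,:3]@[(u-c['cx'])/c['fx'],(v-c['cy'])/c['fy'],1]
    return T[:3,3]+r*(z-T[2,3])/r[2]
E
cat > a.py <<'E'
from h import *
s=robot.read_state();print({k:np.round(v,3) for k,v in s.items()})
ims=[]
for n in("top","scene"):
    p,d,c=grab(n); np.savez(n+'.npz',p=p,d=d,W=pts(d,c),**{k:np.array(v) for k,v in c.items()})
    cv2.imwrite(f'pics/{n}0.png',cv2.resize(p[...,::-1],(800,600)))
    print(n,c['fx'],c['cx'],c['cy'],np.round(c['world_from_camera'],3).tolist(),(d==0).mean())
E
python3 a.py
```

```text
{'t': np.float64(0.0), 'q': array([ 1.05 ,  0.131,  1.489,  0.   ,  1.523, -0.085]), 'dq': array([ 0.   , -0.002,  0.001, -0.001, -0.001,  0.   ]), 'joint_torque': array([ 2.0000e-03, -5.5984e+01, -4.9177e+01,  7.7000e-02,  3.6000e-02,
       -0.0000e+00]), 'tool_pos': array([0.253, 0.543, 0.218]), 'orientation': array([-6.790e-01, -3.067e+00,  3.000e-03]), 'force': array([ 0.141, -0.115, -0.047]), 'wrist_torque': array([0.015, 0.002, 0.007]), 'gripper_force': np.float64(0.0), 'opening': np.float64(0.093)}
top 391.2309051643553 259.1628922146212 196.2390256560979 [[0.006, -0.991, 0.136, 0.38], [-1.0, -0.01, -0.027, -0.007], [0.028, -0.136, -0.99, 1.127], [0.0, 0.0, 0.0, 1.0]] 0.004007975260416667
scene 451.83476440467956 252.3108989283813 191.0223166210797 [[0.818, -0.357, 0.451, -0.045], [-0.575, -0.488, 0.657, -0.835], [-0.015, -0.797, -0.604, 0.866], [0.0, 0.0, 0.0, 1.0]] 0.06571451822916667
```

View pics/top0.png

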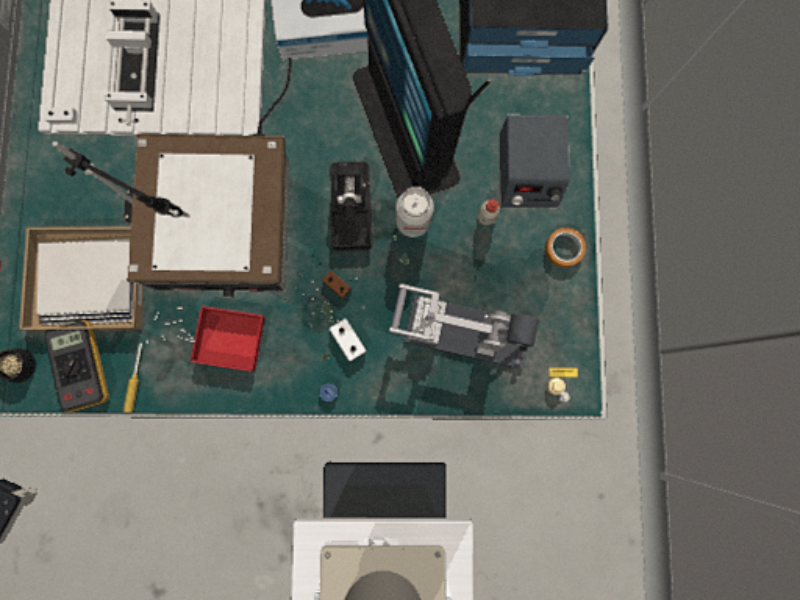

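View pics/scene0.png

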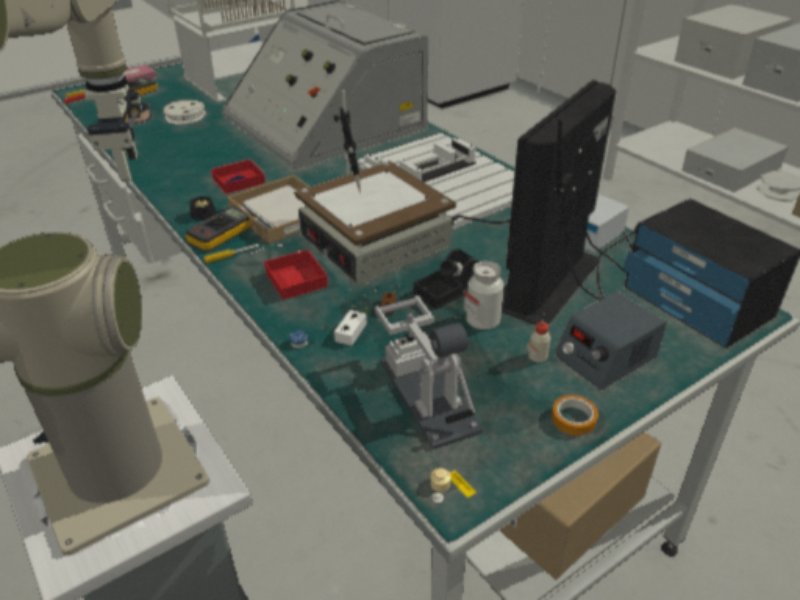

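The top view shows the stand with its bar at (400,310) and its weight at (522,328). The red tray is at (228,338), and the white (347,340) and brown (337,284) look-alikes lie on the bench. Next I measure the stand's axis, the bar and the tray.

```bash
cat > b.py <<'E'
from h import *
for n in("top","scene"):
    z=np.load(n+'.npz'); W=z['W'];p=z['p']
    roi=(W[...,0]>.3)&(W[...,0]<.62)&(W[...,1]>-.35)&(W[...,1]<.05)
    X=W[roi&(W[...,2]>.02)&(W[...,2]<.22)]
    # bar: grip end = lever material at z~.09-.12, extreme +y
    H=W[roi&(W[...,2]>.085)&(W[...,2]<.125)]
    print(n,'level pts',len(H),'extent',np.nanmin(H,0).round(3),np.nanmax(H,0).round(3))
    r=cv2.minAreaRect((H[:,:2]*1000).astype(np.float32)); print('  rect mm',np.round(r[0],1),np.round(r[1],1),round(r[2],1))
    E=H[H[:,1]>H[:,1].max()-.05]; 
    for y in np.arange(-.08,.04,.01):
        q=H[(H[:,1]>y)&(H[:,1]<y+.01)]
        if len(q): print('   y',round(y,3),len(q),'x',q[:,0].min().round(3),q[:,0].max().round(3),'z',np.median(q[:,2]).round(3))
    Q=W[roi&(W[...,2]>.14)&(W[...,2]<.22)]; print('  weight pts',len(Q),Q.mean(0).round(3),Q.min(0).round(3),Q.max(0).round(3))
    red=(p[...,0]>120)&(p[...,1]<60)&(p[...,2]<70)&(W[...,0]>.25)&(W[...,0]<.6)&(W[...,1]>.1)&(W[...,1]<.5)
    T=W[red]; r=cv2.minAreaRect((T[:,:2]*1000).astype(np.float32)); print('  tray',len(T),np.round(r[0],1),np.round(r[1],1),round(r[2],1),'z',np.percentile(T[:,2],[2,20,50,80,98]).round(3))
z=np.load('top.npz'); crop=z['p'][165:250,230:360,::-1]; cv2.imwrite('pics/crop.png',cv2.resize(crop,None,fx=6,fy=6,interpolation=cv2.INTER_CUBIC))
E
python3 b.py
```

```text
top level pts 837 extent [ 0.451 -0.216  0.085] [ 0.558 -0.008  0.122]
  rect mm [ 497.2 -113. ] [196.5  83.3] 77.6
   y -0.08 88 x 0.465 0.548 z 0.107
   y -0.07 33 x 0.466 0.55 z 0.106
   y -0.06 20 x 0.468 0.552 z 0.105
   y -0.05 20 x 0.471 0.553 z 0.106
   y -0.04 43 x 0.473 0.558 z 0.106
   y -0.03 90 x 0.475 0.558 z 0.105
   y -0.02 37 x 0.475 0.516 z 0.106
   y -0.01 1 x 0.478 0.478 z 0.1
  weight pts 350 [ 0.474 -0.214  0.191] [ 0.45  -0.24   0.142] [ 0.499 -0.192  0.202]
  tray 990 [470.3 282. ] [111.6 100.4] 81.6 z [-0.002  0.001  0.003  0.006  0.033]
scene level pts 842 extent [ 0.452 -0.219  0.085] [ 0.559 -0.01   0.124]
  rect mm [ 497.2 -114.8] [199.3  84.5] 77.6
   y -0.08 96 x 0.466 0.548 z 0.106
   y -0.07 28 x 0.466 0.548 z 0.105
   y -0.06 22 x 0.469 0.554 z 0.104
   y -0.05 19 x 0.471 0.554 z 0.106
   y -0.04 43 x 0.473 0.559 z 0.104
   y -0.03 73 x 0.475 0.556 z 0.103
   y -0.02 29 x 0.476 0.508 z 0.105
  weight pts 408 [ 0.469 -0.224  0.185] [ 0.449 -0.241  0.153] [ 0.497 -0.191  0.199]
  tray 227 [454.1 289.6] [ 94.8 112.2] 15.5 z [-0.001  0.001  0.003  0.005  0.031]
```

View pics/crop.png

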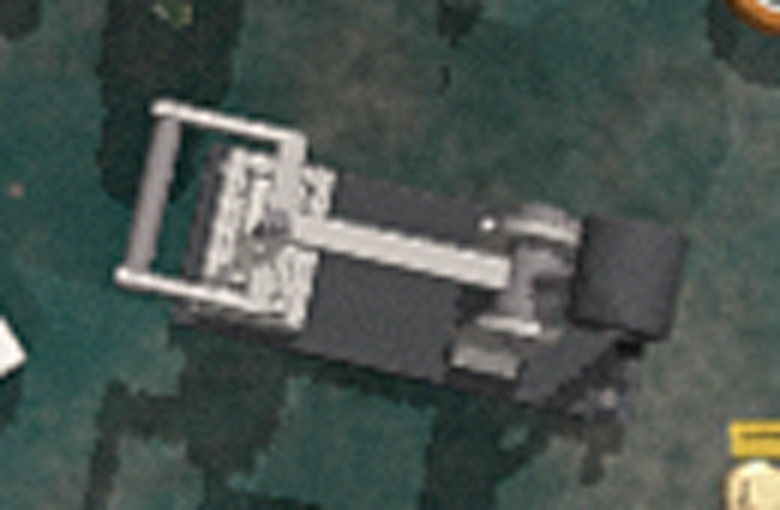

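The crop shows the grip bar from (168,110) to (130,275), with the fork and arm running right to the weight at (630,275). The long axis lies at 77.6° in the world, and the pivot (from the weight) is near (.480,-.188). That puts the bar near (.516,-.022,.10), and the tray is at (.470,.282). I set out for the point above the bar.

play_rows:
  slide:
    - [0,0,0]
    - [0,0,0]
    - [-0.117,-0.152,0]
    - [-0.117,-0.152,0]
    - [-0.117,-0.152,0]
    - [-0.117,-0.152,0]
    - [-0.117,-0.152,0]
    - [-0.117,-0.152,0]
  twist:
    - [0,0,-0.105]
    - [0,0,-0.105]
    - [0,0,0]
    - [0,0,0]
    - [0,0,0]
    - [0,0,0]
    - [0,0,0]
    - [0,0,0]
  fingers: 0.22
  force: 20

```text
t: 0.9
tool_pos: [0.376, 0.2818, 0.2183]
orientation: [-0.338, -3.123, 0.0]
force: [1.4, 0.5, 0.3]
opening: 0.0372
gripper_force: 0.0
```

play_rows:
  slide:
    - [-0.117,-0.152,0]
    - [-0.117,-0.152,0]
    - [-0.117,-0.152,0]
    - [-0.117,-0.152,0]
    - [-0.117,-0.152,0]
    - [-0.117,-0.152,0]
    - [-0.112,-0.156,0]
    - [0,0,0]
  twist:
    - [0,0,0]
    - [0,0,0]
    - [0,0,0]
    - [0,0,0]
    - [0,0,0]
    - [0,0,0]
    - [0,0,0]
    - [0,0,0]

```text
t: 1.7
tool_pos: [0.5183, -0.0259, 0.2179]
orientation: [-0.347, -3.122, 0.003]
force: [-0.9, 1.1, 0.8]
opening: 0.0362
gripper_force: 0.0
```

```bash
cat > c.py <<'E'
from h import *
s=robot.read_state(); print(s['t'],np.round(s['tool_pos'],4),np.round(R.from_rotvec(s['orientation']).as_matrix(),3).tolist(),s['opening'],np.round(s['force'],2))
p,d,c=grab('wrist'); W=pts(d,c); np.savez('w.npz',p=p,d=d,W=W)
cv2.imwrite('pics/w1.png',p[...,::-1])
# bar check: points at bar top heights
roi=(W[...,0]>.44)&(W[...,0]<.59)&(W[...,1]>-.3)&(W[...,1]<.05)&(W[...,2]>.085)&(W[...,2]<.125)
H=W[roi]; u=np.array([.215,.977]); n=np.array([-.977,.215])
if len(H):
    r=cv2.minAreaRect((H[:,:2]*1000).astype(np.float32)); print(len(H),r)
    a=(H[:,:2]-[.5165,-.022])@u; b=(H[:,:2]-[.5165,-.022])@n
    for lo in np.arange(-.07,.03,.004):
        m=(a>lo)&(a<lo+.004)
        if m.sum(): print(round(lo,3),m.sum(),(m&(abs(b)<.025)).sum(),b[m].min().round(3),b[m].max().round(3),np.percentile(H[m,2],90).round(4))
# top ray
c2=cams.get_calibration('top'); 
for q in((168,110),(130,275)): print('bar end top ray',ray(230+q[0]/6,165+q[1]/6,.106,c2).round(4))
E
python3 c.py
```

```text
1.7 [ 0.5183 -0.0259  0.2179] [[-0.976, 0.219, -0.001], [0.219, 0.976, -0.002], [0.0, -0.002, -1.0]] 0.036249123500504146 [-0.91  1.08  0.81]
5642 ((498.4994201660156, -107.81398010253906), (195.1854248046875, 83.84847259521484), 78.3189468383789)
-0.07 56 56 -0.006 0.007 0.1075
-0.066 56 56 -0.006 0.007 0.1077
-0.062 91 68 -0.035 0.039 0.1081
-0.058 276 159 -0.04 0.041 0.1112
-0.054 299 185 -0.041 0.041 0.1169
-0.05 353 220 -0.041 0.041 0.1108
-0.046 57 0 -0.039 0.041 0.1075
-0.042 51 0 -0.038 0.041 0.1076
-0.038 48 0 -0.037 0.041 0.1075
-0.034 54 0 -0.039 0.041 0.1075
-0.03 57 0 -0.039 0.041 0.1075
-0.026 56 0 -0.039 0.041 0.1074
-0.022 57 0 -0.039 0.041 0.1075
-0.018 58 0 -0.039 0.041 0.1076
-0.014 54 0 -0.039 0.041 0.1075
-0.01 55 0 -0.039 0.041 0.1076
-0.006 198 98 -0.042 0.042 0.1068
-0.002 243 136 -0.042 0.042 0.1071
0.002 316 183 -0.041 0.042 0.1073
0.006 182 90 -0.041 0.042 0.1066
bar end top ray [ 0.5543 -0.0313  0.106 ]
bar end top ray [ 0.4811 -0.0152  0.106 ]
```

View pics/w1.png

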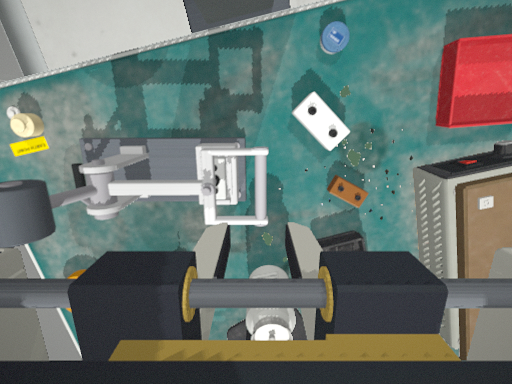

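The wrist view shows the bar at column ~262, rows 150–222, level and in line with the hand. Its height of .1005 and its position agree across the views. I go down over it and close.

play_rows:
  slide:
    - [0.01,0.022,0]
    - [0,0,0.137]
    - [0,0,0.137]
    - [0,0,0.137]
    - [0,0,0.137]
    - [0,0,0]
    - [0,0,0]
    - [0,0,0]
  twist:
    - [0,0,0]
    - [0,0,0]
    - [0,0,0]
    - [0,0,0]
    - [0,0,0]
    - [0,0,0]
    - [0,0,0]
    - [0,0,0]

```text
t: 2.55
tool_pos: [0.5176, -0.0142, 0.0841]
orientation: [0.336, 3.12, 0.0]
force: [-0.5, 0.2, 0.6]
opening: 0.0363
gripper_force: 0.0
```

play_rows:
  slide:
    - [0,0,0]
    - [0,0,0]
    - [0,0,0]
    - [0,0,0]
    - [0,0,0]
    - [0,0,0]
    - [0,0,0]
    - [0,0,0]
  twist:
    - [0,0,0]
    - [0,0,0]
    - [0,0,0]
    - [0,0,0]
    - [0,0,0]
    - [0,0,0]
    - [0,0,0]
    - [0,0,0]
  fingers: 1
  force: 25

```text
t: 3.35
tool_pos: [0.516, -0.0229, 0.0837]
orientation: [0.342, 3.122, -0.02]
force: [-10.9, -34.9, 8.5]
opening: 0.011
gripper_force: 25.0
```

```bash
python3 - <<'E'
from h import *
s=robot.read_state(); print({k:np.round(s[k],4) for k in('t','tool_pos','opening','gripper_force','force')})
M=R.from_rotvec(s['orientation']).as_matrix(); g=s['tool_pos']-.019*M[:,2]; print('grasp pt',g)
def plan(th,N,r=.17):  # slides for arc from shut
    return r*np.cos(th), r*np.sin(th)
th=np.arange(0,2.2,.05)
# rows for steps of dth: tool y = -stand x, tool z down
a=np.linspace(0,1.4,29)
y=.17*np.cos(a); z=-.17*np.sin(a)
for i in range(28): print(round(a[i+1],2),round((y[i+1]-y[i])/.25,4),round((z[i+1]-z[i])/.25,4))
E
```

```text
{'t': np.float64(3.35), 'tool_pos': array([ 0.516 , -0.0229,  0.0837]), 'opening': np.float64(0.011), 'gripper_force': np.float64(25.0007), 'force': array([-10.9495, -34.8712,   8.4864])}
grasp pt [ 0.51601652 -0.02261719  0.10269913]
0.05 -0.0008 -0.034
0.1 -0.0025 -0.0339
0.15 -0.0042 -0.0337
0.2 -0.0059 -0.0335
0.25 -0.0076 -0.0331
0.3 -0.0092 -0.0327
0.35 -0.0109 -0.0322
0.4 -0.0125 -0.0316
0.45 -0.014 -0.031
0.5 -0.0155 -0.0302
0.55 -0.017 -0.0294
0.6 -0.0185 -0.0285
0.65 -0.0199 -0.0276
0.7 -0.0212 -0.0265
0.75 -0.0225 -0.0254
0.8 -0.0238 -0.0243
0.85 -0.025 -0.0231
0.9 -0.0261 -0.0218
0.95 -0.0272 -0.0205
1.0 -0.0281 -0.0191
1.05 -0.0291 -0.0176
1.1 -0.0299 -0.0162
1.15 -0.0307 -0.0147
1.2 -0.0314 -0.0131
1.25 -0.032 -0.0115
1.3 -0.0325 -0.0099
1.35 -0.033 -0.0083
1.4 -0.0333 -0.0066
```

The grip holds the bar, which is anchored by the pivot. The command is about 8.6 mm too far along tool +y (36 N of strain), so I relieve that first.

play_rows:
  slide:
    - [0,-0.012,-0.003]
    - [0,-0.012,-0.003]
    - [0,-0.0105,-0.002]
    - [0,0,0]
    - [0,0,0]
    - [0,0,0]
    - [0,0,0]
    - [0,0,0]
  twist:
    - [0,0,0]
    - [0,0,0]
    - [0,0,0]
    - [0,0,0]
    - [0,0,0]
    - [0,0,0]
    - [0,0,0]
    - [0,0,0]

```text
t: 4.15
tool_pos: [0.5158, -0.0231, 0.0848]
orientation: [0.338, 3.12, 0.001]
force: [5.3, 0.9, -1.5]
opening: 0.0113
gripper_force: 25.0
```

play_rows:
  slide:
    - [-0.004,-0.0005,-0.0272]
    - [0,-0.0016,-0.0271]
    - [0,-0.0027,-0.0271]
    - [0,-0.0038,-0.0269]
    - [0,-0.0049,-0.0268]
    - [0,-0.0059,-0.0265]
    - [0,-0.007,-0.0263]
    - [0,-0.008,-0.026]
  twist:
    - [0,0,0]
    - [0,0,0]
    - [0,0,0]
    - [0,0,0]
    - [0,0,0]
    - [0,0,0]
    - [0,0,0]
    - [0,0,0]

```text
t: 4.95
tool_pos: [0.514, -0.0314, 0.1383]
orientation: [0.338, 3.122, 0.002]
force: [5.1, 3.9, -2.1]
opening: 0.011
gripper_force: 25.0
```

```bash
cat > arc.py <<'E'
import sys
from h import *
PV=np.array([.5158,-.0231,.0848]); 
def rep():
    s=robot.read_state(); M=R.from_rotvec(s['orientation']).as_matrix(); u=np.array([.215,.977,0])
    u/=np.linalg.norm(u)
    d=s['tool_pos']-PV; X=-.17+-(d@u); Z=d[2]; th=np.arctan2(Z,-X); f=s['force']; tx=np.array([-.977,.215,0])
    X2=X; rad=np.hypot(X,Z)
    er=np.array([X,Z])/rad; et=np.array([Z,-X])/rad  # tangential (opening)
    F=np.array([-(f@u),f[2]])
    print('t',round(s['t'],2),'th',th.round(3),'rad',rad.round(4),'F rad',(F@er).round(2),'F tan',(F@et).round(2),'F tx',(f@tx).round(2),'op',round(s['opening'],4), 'tilt',np.round(M[:2,2],3))
rep()
def plan(a0,da,n=8):
    a=a0+da*np.arange(n+1)
    print(a[-1].round(3),np.stack([0*a[1:],np.diff(.68*np.cos(a)),-np.diff(.68*np.sin(a))],1).round(4).tolist())
for k in range(1,len(sys.argv),2): plan(float(sys.argv[k]),float(sys.argv[k+1]))
E
python3 arc.py .32 .04 .64 .04 .96 .03 1.2 .03
```

```text
t 4.95 th 0.32 rad 0.1702 F rad 3.96 F tan -3.55 F tx -4.13 op 0.011 tilt [0.002 0.001]
0.64 [[0.0, -0.0091, -0.0256], [0.0, -0.0101, -0.0253], [0.0, -0.0111, -0.0248], [0.0, -0.0121, -0.0244], [0.0, -0.013, -0.0239], [0.0, -0.014, -0.0233], [0.0, -0.0149, -0.0228], [0.0, -0.0158, -0.0221]]
0.96 [[0.0, -0.0167, -0.0215], [0.0, -0.0175, -0.0208], [0.0, -0.0183, -0.0201], [0.0, -0.0191, -0.0193], [0.0, -0.0199, -0.0186], [0.0, -0.0206, -0.0177], [0.0, -0.0213, -0.0169], [0.0, -0.022, -0.016]]
1.2 [[0.0, -0.0169, -0.0114], [0.0, -0.0172, -0.0109], [0.0, -0.0175, -0.0104], [0.0, -0.0178, -0.0099], [0.0, -0.0181, -0.0093], [0.0, -0.0184, -0.0088], [0.0, -0.0187, -0.0082], [0.0, -0.0189, -0.0077]]
1.44 [[0.0, -0.0191, -0.0071], [0.0, -0.0193, -0.0065], [0.0, -0.0195, -0.0059], [0.0, -0.0197, -0.0054], [0.0, -0.0198, -0.0048], [0.0, -0.02, -0.0042], [0.0, -0.0201, -0.0036], [0.0, -0.0202, -0.003]]
```

play_rows:
  slide:
    - [-0.003,-0.0091,-0.0256]
    - [0,-0.0101,-0.0253]
    - [0,-0.0111,-0.0248]
    - [0,-0.0121,-0.0244]
    - [0,-0.013,-0.0239]
    - [0,-0.014,-0.0233]
    - [0,-0.0149,-0.0228]
    - [0,-0.0158,-0.0221]
  twist:
    - [0,0,0]
    - [0,0,0]
    - [0,0,0]
    - [0,0,0]
    - [0,0,0]
    - [0,0,0]
    - [0,0,0]
    - [0,0,0]

```text
t: 5.75
tool_pos: [0.509, -0.0547, 0.1867]
orientation: [0.337, 3.123, 0.005]
force: [0.8, 10.4, 5.0]
opening: 0.0112
gripper_force: 25.0
```

play_rows:
  slide:
    - [0,-0.0167,-0.0215]
    - [0,-0.0175,-0.0208]
    - [0,-0.0183,-0.0201]
    - [0,-0.0191,-0.0193]
    - [0,-0.0199,-0.0186]
    - [0,-0.0206,-0.0177]
    - [0,-0.0213,-0.0169]
    - [0,-0.022,-0.016]
  twist:
    - [0,0,0]
    - [0,0,0]
    - [0,0,0]
    - [0,0,0]
    - [0,0,0]
    - [0,0,0]
    - [0,0,0]
    - [0,0,0]

```text
t: 6.55
tool_pos: [0.5007, -0.0929, 0.2254]
orientation: [0.336, 3.122, 0.004]
force: [-1.5, 8.9, 9.4]
opening: 0.0112
gripper_force: 25.0
```

```bash
python3 arc.py
```

```text
t 6.55 th 0.959 rad 0.1717 F rad 12.49 F tan -1.45 F tx 3.41 op 0.0112 tilt [0.002 0.002]
```

play_rows:
  slide:
    - [0,-0.0158,-0.0136]
    - [0,-0.0161,-0.0131]
    - [0,-0.0164,-0.0126]
    - [0,-0.0167,-0.0121]
    - [0,-0.0181,-0.0093]
    - [0,-0.0184,-0.0088]
    - [0,-0.0187,-0.0082]
    - [0,-0.0189,-0.0077]
  twist:
    - [0,0,0]
    - [0,0,0]
    - [0,0,0]
    - [0,0,0]
    - [0,0,0]
    - [0,0,0]
    - [0,0,0]
    - [0,0,0]

```text
t: 7.35
tool_pos: [0.4927, -0.1289, 0.2441]
orientation: [-0.339, -3.122, 0.0]
force: [-1.0, 0.9, 2.0]
opening: 0.011
gripper_force: 25.0
```

```bash
python3 arc.py 1.4 .02
```

```text
t 7.35 th 1.202 rad 0.1708 F rad 2.15 F tan 0.07 F tx 1.17 op 0.011 tilt [-0.001 -0.   ]
1.56 [[0.0, -0.0134, -0.0022], [0.0, -0.0135, -0.0019], [0.0, -0.0135, -0.0016], [0.0, -0.0135, -0.0014], [0.0, -0.0136, -0.0011], [0.0, -0.0136, -0.0008], [0.0, -0.0136, -0.0006], [0.0, -0.0136, -0.0003]]
```

play_rows:
  slide:
    - [0,-0.0191,-0.0071]
    - [0,-0.0193,-0.0065]
    - [0,-0.0195,-0.0059]
    - [0,-0.0197,-0.0054]
    - [0,-0.0198,-0.0048]
    - [0,-0.02,-0.0042]
    - [0,-0.0201,-0.0036]
    - [0,-0.0202,-0.003]
  twist:
    - [0,0,0]
    - [0,0,0]
    - [0,0,0]
    - [0,0,0]
    - [0,0,0]
    - [0,0,0]
    - [0,0,0]
    - [0,0,0]

```text
t: 8.15
tool_pos: [0.4844, -0.1673, 0.2542]
orientation: [-0.339, -3.123, -0.0]
force: [-3.8, 0.8, -0.2]
opening: 0.0114
gripper_force: 25.0
```

```bash
python3 arc.py 1.44 .01 1.52 .005 1.56 .005 1.6 .005 1.64 .005
```

```text
t 8.15 th 1.44 rad 0.1709 F rad -0.22 F tan 0.05 F tx 3.85 op 0.0114 tilt [-0.  0.]
1.52 [[0.0, -0.0067, -0.0009], [0.0, -0.0068, -0.0008], [0.0, -0.0068, -0.0007], [0.0, -0.0068, -0.0007], [0.0, -0.0068, -0.0006], [0.0, -0.0068, -0.0005], [0.0, -0.0068, -0.0004], [0.0, -0.0068, -0.0004]]
1.56 [[0.0, -0.0034, -0.0002], [0.0, -0.0034, -0.0001], [0.0, -0.0034, -0.0001], [0.0, -0.0034, -0.0001], [0.0, -0.0034, -0.0001], [0.0, -0.0034, -0.0001], [0.0, -0.0034, -0.0001], [0.0, -0.0034, -0.0]]
1.6 [[0.0, -0.0034, -0.0], [0.0, -0.0034, -0.0], [0.0, -0.0034, 0.0], [0.0, -0.0034, 0.0], [0.0, -0.0034, 0.0], [0.0, -0.0034, 0.0001], [0.0, -0.0034, 0.0001], [0.0, -0.0034, 0.0001]]
1.64 [[0.0, -0.0034, 0.0001], [0.0, -0.0034, 0.0001], [0.0, -0.0034, 0.0001], [0.0, -0.0034, 0.0002], [0.0, -0.0034, 0.0002], [0.0, -0.0034, 0.0002], [0.0, -0.0034, 0.0002], [0.0, -0.0034, 0.0002]]
1.68 [[0.0, -0.0034, 0.0002], [0.0, -0.0034, 0.0003], [0.0, -0.0034, 0.0003], [0.0, -0.0034, 0.0003], [0.0, -0.0034, 0.0003], [0.0, -0.0034, 0.0003], [0.0, -0.0034, 0.0003], [0.0, -0.0034, 0.0004]]
```

play_rows:
  slide:
    - [0.003,-0.0067,-0.0009]
    - [0,-0.0068,-0.0008]
    - [0,-0.0068,-0.0007]
    - [0,-0.0068,-0.0007]
    - [0,-0.0068,-0.0006]
    - [0,-0.0068,-0.0005]
    - [0,-0.0068,-0.0004]
    - [0,-0.0068,-0.0004]
  twist:
    - [0,0,0]
    - [0,0,0]
    - [0,0,0]
    - [0,0,0]
    - [0,0,0]
    - [0,0,0]
    - [0,0,0]
    - [0,0,0]

```text
t: 8.95
tool_pos: [0.4813, -0.1802, 0.2559]
orientation: [0.338, 3.122, -0.0]
force: [4.5, -2.5, -2.1]
opening: 0.011
gripper_force: 25.0
```

```bash
python3 arc.py
```

```text
t 8.95 th 1.517 rad 0.1714 F rad -2.14 F tan 1.35 F tx -4.9 op 0.011 tilt [ 0.001 -0.   ]
```

play_rows:
  slide:
    - [0,-0.0034,-0.0002]
    - [0,-0.0034,-0.0001]
    - [0,-0.0034,-0.0001]
    - [0,-0.0034,-0.0001]
    - [0,-0.0034,-0.0001]
    - [0,-0.0034,-0.0001]
    - [0,-0.0034,-0.0001]
    - [0,-0.0034,0]
  twist:
    - [0,0,0]
    - [0,0,0]
    - [0,0,0]
    - [0,0,0]
    - [0,0,0]
    - [0,0,0]
    - [0,0,0]
    - [0,0,0]

```text
t: 9.75
tool_pos: [0.4798, -0.1868, 0.2562]
orientation: [0.338, 3.122, -0.0]
force: [5.2, -2.0, 0.7]
opening: 0.0113
gripper_force: 25.0
```

```bash
python3 arc.py
```

```text
t 9.75 th 1.557 rad 0.1715 F rad 0.68 F tan 0.88 F tx -5.53 op 0.0113 tilt [ 0.001 -0.   ]
```

play_rows:
  slide:
    - [-0.002,-0.0034,0]
    - [0,-0.0034,0]
    - [0,-0.0034,0]
    - [0,-0.0034,0]
    - [0,-0.0034,0]
    - [0,-0.0034,0]
    - [0,-0.0034,0.0001]
    - [0,-0.0034,0.0001]
  twist:
    - [0,0,0]
    - [0,0,0]
    - [0,0,0]
    - [0,0,0]
    - [0,0,0]
    - [0,0,0]
    - [0,0,0]
    - [0,0,0]

```text
t: 10.55
tool_pos: [0.4784, -0.1935, 0.2559]
orientation: [-0.338, -3.123, 0.0]
force: [-0.4, -1.2, 4.8]
opening: 0.011
gripper_force: 25.0
```

```bash
python3 arc.py
```

```text
t 10.55 th 1.597 rad 0.1711 F rad 4.86 F tan 1.16 F tx 0.14 op 0.011 tilt [-0. -0.]
```

play_rows:
  slide:
    - [0,-0.0034,-0.001]
    - [0,-0.0034,-0.001]
    - [0,-0.0034,0.0001]
    - [0,-0.0034,0.0002]
    - [0,-0.0034,0.0002]
    - [0,-0.0034,0.0002]
    - [0,-0.0034,0.0002]
    - [0,-0.0034,0.0002]
  twist:
    - [0,0,0]
    - [0,0,0]
    - [0,0,0]
    - [0,0,0]
    - [0,0,0]
    - [0,0,0]
    - [0,0,0]
    - [0,0,0]

```text
t: 11.35
tool_pos: [0.4769, -0.2, 0.2556]
orientation: [-0.338, -3.123, -0.001]
force: [-0.1, -0.6, -2.7]
opening: 0.0113
gripper_force: 25.0
```

```bash
python3 arc.py
```

```text
t 11.35 th 1.636 rad 0.1712 F rad -2.67 F tan 0.8 F tx -0.02 op 0.0113 tilt [-0.001  0.   ]
```

play_rows:
  slide:
    - [0,-0.0034,0.0003]
    - [0,-0.0034,0.0003]
    - [0,-0.0034,0.0003]
    - [0,-0.0034,0.0003]
    - [0,-0.0034,0.0003]
    - [0,-0.0034,0.0003]
    - [0,-0.0034,0.0003]
    - [0,-0.0034,0.0004]
  twist:
    - [0,0,0]
    - [0,0,0]
    - [0,0,0]
    - [0,0,0]
    - [0,0,0]
    - [0,0,0]
    - [0,0,0]
    - [0,0,0]

```text
t: 12.15
tool_pos: [0.4757, -0.2055, 0.2554]
orientation: [-0.337, -3.123, -0.004]
force: [-0.5, 9.6, -0.3]
opening: 0.0115
gripper_force: 25.0
```

```bash
python3 arc.py 1.68 .005 1.72 .005 1.76 .005 1.8 .005 1.84 .005
```

```text
t 12.15 th 1.668 rad 0.1714 F rad -1.17 F tan -9.23 F tx 2.61 op 0.0115 tilt [0.    0.002]
1.72 [[0.0, -0.0034, 0.0004], [0.0, -0.0034, 0.0004], [0.0, -0.0034, 0.0004], [0.0, -0.0034, 0.0004], [0.0, -0.0034, 0.0004], [0.0, -0.0034, 0.0005], [0.0, -0.0034, 0.0005], [0.0, -0.0034, 0.0005]]
1.76 [[0.0, -0.0034, 0.0005], [0.0, -0.0034, 0.0005], [0.0, -0.0034, 0.0005], [0.0, -0.0034, 0.0006], [0.0, -0.0033, 0.0006], [0.0, -0.0033, 0.0006], [0.0, -0.0033, 0.0006], [0.0, -0.0033, 0.0006]]
1.8 [[0.0, -0.0033, 0.0006], [0.0, -0.0033, 0.0007], [0.0, -0.0033, 0.0007], [0.0, -0.0033, 0.0007], [0.0, -0.0033, 0.0007], [0.0, -0.0033, 0.0007], [0.0, -0.0033, 0.0007], [0.0, -0.0033, 0.0008]]
1.84 [[0.0, -0.0033, 0.0008], [0.0, -0.0033, 0.0008], [0.0, -0.0033, 0.0008], [0.0, -0.0033, 0.0008], [0.0, -0.0033, 0.0008], [0.0, -0.0033, 0.0009], [0.0, -0.0033, 0.0009], [0.0, -0.0033, 0.0009]]
1.88 [[0.0, -0.0033, 0.0009], [0.0, -0.0033, 0.0009], [0.0, -0.0033, 0.0009], [0.0, -0.0033, 0.001], [0.0, -0.0033, 0.001], [0.0, -0.0033, 0.001], [0.0, -0.0032, 0.001], [0.0, -0.0032, 0.001]]
```

F tan fell from +0.8 to −9.2 N, so the stop is met at about 1.67 rad. I ease back so that the lever rests on it by its own weight.

play_rows:
  slide:
    - [0,0.003,0]
    - [0,0.003,0]
    - [0,0.003,0]
    - [0,0.003,0]
    - [0,0,0]
    - [0,0,0]
    - [0,0,0]
    - [0,0,0]
  twist:
    - [0,0,0]
    - [0,0,0]
    - [0,0,0]
    - [0,0,0]
    - [0,0,0]
    - [0,0,0]
    - [0,0,0]
    - [0,0,0]

```text
t: 12.95
tool_pos: [0.4762, -0.2035, 0.2556]
orientation: [-0.338, -3.123, -0.001]
force: [-2.3, 5.2, 1.3]
opening: 0.0111
gripper_force: 25.0
```

```bash
python3 arc.py
```

```text
t 12.95 th 1.657 rad 0.1714 F rad 0.96 F tan -4.63 F tx 3.39 op 0.0111 tilt [-0.  0.]
```

play_rows:
  slide:
    - [0.002,0.003,0]
    - [0,0.003,0]
    - [0,0.004,0]
    - [0,0,0]
    - [0,0,0]
    - [0,0,0]
    - [0,0,0]
    - [0,0,0]
  twist:
    - [0,0,0]
    - [0,0,0]
    - [0,0,0]
    - [0,0,0]
    - [0,0,0]
    - [0,0,0]
    - [0,0,0]
    - [0,0,0]

```text
t: 13.75
tool_pos: [0.4765, -0.2015, 0.2557]
orientation: [0.339, 3.123, -0.001]
force: [1.9, -0.8, 2.0]
opening: 0.0109
gripper_force: 25.0
```

```bash
python3 arc.py
```

```text
t 13.75 th 1.645 rad 0.1713 F rad 1.98 F tan 0.24 F tx -2.05 op 0.0109 tilt [ 0.001 -0.001]
```

Tangential force is about 0, so the lever rests on the stop by its own weight. I open, then rise straight up clear of the bar.

play_rows:
  slide:
    - [0,0,0]
    - [0,0,0]
    - [0,0,0]
    - [0,0,0]
    - [0,0,0]
    - [0,0,0]
    - [0,0,0]
    - [0,0,0]
  twist:
    - [0,0,0]
    - [0,0,0]
    - [0,0,0]
    - [0,0,0]
    - [0,0,0]
    - [0,0,0]
    - [0,0,0]
    - [0,0,0]
  fingers: 0.05

```text
t: 14.55
tool_pos: [0.4763, -0.2012, 0.2554]
orientation: [-0.338, -3.123, -0.0]
force: [0.2, -0.1, -0.2]
opening: 0.0438
gripper_force: 0.0
```

play_rows:
  slide:
    - [0,0,-0.04]
    - [0,0,-0.08]
    - [0,0,-0.08]
    - [0,0,-0.08]
    - [0,0,-0.08]
    - [0,0,0]
    - [0,0,0]
    - [0,0,0]
  twist:
    - [0,0,0]
    - [0,0,0]
    - [0,0,0]
    - [0,0,0]
    - [0,0,0]
    - [0,0,0]
    - [0,0,0]
    - [0,0,0]

```text
t: 15.35
tool_pos: [0.476, -0.201, 0.3441]
orientation: [-0.338, -3.122, -0.001]
force: [-0.4, -0.3, 0.3]
opening: 0.0443
gripper_force: 0.0
```

play_rows:
  slide:
    - [0,0.15,0]
    - [0,0.15,0]
    - [0,0.15,0]
    - [0,0.15,0]
    - [0,0.1,0]
    - [0,0,0]
    - [0,0,0]
    - [0,0,0]
  twist:
    - [0,0,0]
    - [0,0,0]
    - [0,0,0]
    - [0,0,0]
    - [0,0,0]
    - [0,0,0]
    - [0,0,0]
    - [0,0,0]

```text
t: 16.15
tool_pos: [0.5134, -0.0311, 0.3447]
orientation: [-0.339, -3.122, 0.001]
force: [-0.4, 0.3, -0.5]
opening: 0.0443
gripper_force: 0.0
```

```bash
cat > e.py <<'E'
from h import *
s=robot.read_state(); print(s['t'],np.round(s['tool_pos'],4),np.round(s['force'],2),s['opening'])
p,d,c=grab('wrist'); W=pts(d,c); cv2.imwrite('pics/w2.png',p[...,::-1])
pt,dt,ct=grab('top'); Wt=pts(dt,ct); ps,ds,cs=grab('scene'); Ws=pts(ds,cs)
cv2.imwrite('pics/s2.png',cv2.resize(ps[150:320,200:330,::-1],None,fx=4,fy=4,interpolation=cv2.INTER_CUBIC))
np.savez('e.npz',p=p,d=d,W=W,Wt=Wt,Ws=Ws,pt=pt,ps=ps)
bar=np.array([.5158,-.0231]); u=np.array([.216,.976]); u/=np.linalg.norm(u); piv=bar-.17*u; n=np.array([u[1],-u[0]])  # n = -stand y? 
for nm,w in(('wrist',W),('top',Wt),('scene',Ws)):
    X=-((w[...,:2]-piv)@u); Y=(w[...,:2]-piv)@n; Z=w[...,2]
    m=(abs(Y)<.045)&(X>-.06)&(X<.12)&(Z>.12)&(Z<.3)
    print(nm,'lever bins z: xmin,xmax')
    for z in np.arange(.12,.29,.015):
        q=m&(Z>z)&(Z<z+.015)
        if q.sum()>3: print('  ',z.round(3),q.sum(),X[q].min().round(3),X[q].max().round(3),'Y',Y[q].min().round(3),Y[q].max().round(3))
    m=(abs(Y)<.03)&(abs(X+.115)<.03)&(Z>.055)&(Z<.08)
    q=m&(Z>.060)
    if q.sum()>5: print('  nest/block top',q.sum(),'X',X[q].min().round(4),X[q].max().round(4),'Y',Y[q].min().round(4),Y[q].max().round(4),'z',np.percentile(Z[q],[10,50,90]).round(4),cv2.minAreaRect((np.stack([X[q],Y[q]],1)*1000).astype(np.float32)))
print('nest',(piv+.115*u).round(4))
E
python3 e.py
```

```text
16.15 [ 0.5134 -0.0311  0.3447] [-0.36  0.32 -0.46] 0.04432100014925178
wrist lever bins z: xmin,xmax
   0.12 63 -0.006 0.006 Y -0.005 0.008
   0.135 70 -0.005 0.008 Y -0.005 0.008
   0.15 77 -0.004 0.009 Y -0.005 0.008
   0.165 83 -0.003 0.01 Y -0.005 0.007
   0.18 75 -0.002 0.011 Y -0.005 0.004
   0.195 55 -0.001 0.006 Y -0.037 0.03
   0.21 1472 -0.028 0.029 Y -0.039 0.042
   0.225 173 -0.027 0.016 Y -0.039 0.043
   0.24 207 0.003 0.017 Y -0.039 0.042
   0.255 315 0.004 0.02 Y -0.04 0.044
   0.27 1363 0.004 0.019 Y -0.04 0.044
  nest/block top 461 X -0.1303 -0.1008 Y -0.03 0.0264 z [0.062  0.0633 0.0646] ((-114.30949401855469, -1.3492965698242188), (55.99234390258789, 29.431821823120117), 87.36912536621094)
top lever bins z: xmin,xmax
   0.21 207 0.001 0.018 Y -0.039 0.041
   0.225 17 0.003 0.015 Y -0.039 0.041
   0.24 15 0.005 0.013 Y -0.039 0.042
   0.255 19 0.006 0.013 Y -0.04 0.042
   0.27 209 0.007 0.021 Y -0.04 0.044
  nest/block top 140 X -0.1264 -0.0975 Y -0.0294 0.0182 z [0.0608 0.0633 0.0659] ((-113.32434844970703, -5.711587905883789), (27.171218872070312, 49.74155807495117), 5.485998630523682)
scene lever bins z: xmin,xmax
   0.12 28 0.0 0.01 Y -0.005 0.009
   0.135 30 -0.002 0.011 Y -0.006 0.009
   0.15 35 -0.002 0.013 Y -0.005 0.009
   0.165 33 -0.002 0.015 Y -0.005 0.009
   0.18 32 0.001 0.014 Y -0.006 0.008
   0.195 29 0.004 0.017 Y -0.036 0.035
   0.21 287 -0.026 0.029 Y -0.039 0.043
   0.225 51 -0.025 0.018 Y -0.04 0.043
   0.24 40 0.007 0.02 Y -0.04 0.042
   0.255 73 0.005 0.02 Y -0.04 0.044
   0.27 161 0.006 0.02 Y -0.04 0.044
  nest/block top 113 X -0.1288 -0.1015 Y -0.0286 0.0268 z [0.0611 0.0629 0.0653] ((-115.29501342773438, -0.8199462890625), (55.571075439453125, 27.003992080688477), 88.78416442871094)
nest [ 0.5039 -0.0768]
```

View pics/w2.png

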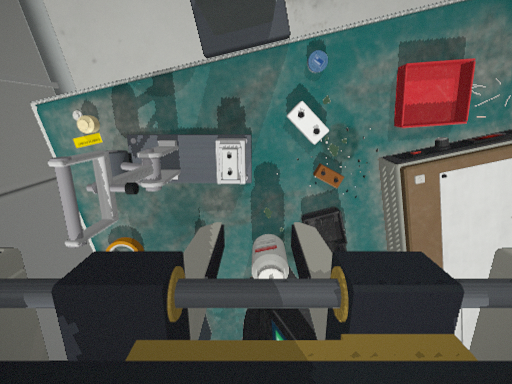

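The lever stays open. Its foot juts to stand X≈−27 mm at z≈.22, so an upright hand (half-length 94 mm) over the nest at X=−115 would graze it. I therefore lean the hand 6° away. The block's top is at .063, centred at X≈−115, Y≈−1.

play_rows:
  slide:
    - [0,0,0]
    - [0,0.0073,0.143]
    - [0,0.0073,0.143]
    - [0,0.0073,0.143]
    - [0,0.0073,0.143]
    - [0,0.0073,0.143]
    - [0,0.0073,0.143]
    - [0,0,0]
  twist:
    - [0.1,0,0]
    - [0,0,0]
    - [0,0,0]
    - [0,0,0]
    - [0,0,0]
    - [0,0,0]
    - [0,0,0]
    - [0,0,0]

```text
t: 17.1
tool_pos: [0.5071, -0.0419, 0.1253]
orientation: [-0.337, -3.098, 0.162]
force: [-1.4, -0.6, -0.3]
opening: 0.0444
gripper_force: 0.0
```

play_rows:
  slide:
    - [0,-0.0401,0.0645]
    - [0,-0.0401,0.0645]
    - [0,-0.0401,0.0645]
    - [0,0,0]
    - [0,0,0]
    - [0,0,0]
    - [0,0,0]
    - [0,0,0]
  twist:
    - [0,0,0]
    - [0,0,0]
    - [0,0,0]
    - [0,0,0]
    - [0,0,0]
    - [0,0,0]
    - [0,0,0]
    - [0,0,0]

```text
t: 17.9
tool_pos: [0.5045, -0.0754, 0.0868]
orientation: [-0.336, -3.109, 0.163]
force: [0.7, 0.1, -0.1]
opening: 0.0443
gripper_force: 0.0
```

```bash
cat > g.py <<'E'
from h import *
s=robot.read_state(); M=R.from_rotvec(s['orientation']).as_matrix()
bar=np.array([.5158,-.0231]); u=np.array([.216,.976]); u/=np.linalg.norm(u); piv=bar-.17*u; n=np.array([u[1],-u[0]])
d=s['tool_pos'][:2]-piv; print('t',s['t'],'X',-(d@u).round(4),'Y',(d@n).round(4),'z',s['tool_pos'][2].round(4),'zt',M[:,2].round(3),'F',np.round(s['force'],2),s['opening'])
E
python3 g.py
```

```text
t 17.9 X -0.1165 Y 0.0002 z 0.0868 zt [-0.021 -0.102 -0.995] F [ 0.67  0.07 -0.14] 0.04432477176399819
```

play_rows:
  slide:
    - [0,0.003,0.0453]
    - [0,0.003,0.0453]
    - [0,0.003,0.0453]
    - [0,0,0]
    - [0,0,0]
    - [0,0,0]
    - [0,0,0]
    - [0,0,0]
  twist:
    - [0,0,0]
    - [0,0,0]
    - [0,0,0]
    - [0,0,0]
    - [0,0,0]
    - [0,0,0]
    - [0,0,0]
    - [0,0,0]

```text
t: 18.7
tool_pos: [0.504, -0.0771, 0.0524]
orientation: [-0.337, -3.109, 0.163]
force: [-0.1, -0.0, 0.1]
opening: 0.0444
gripper_force: 0.0
```

```bash
python3 g.py
```

```text
t 18.7 X -0.1148 Y 0.0001 z 0.0524 zt [-0.021 -0.102 -0.995] F [-0.09 -0.03  0.14] 0.04435318652708199
```

No contact, and the hand is centred on the block, so I close.

play_rows:
  slide:
    - [0,0,0]
    - [0,0,0]
    - [0,0,0]
    - [0,0,0]
    - [0,0,0]
    - [0,0,0]
    - [0,0,0]
    - [0,0,0]
  twist:
    - [0,0,0]
    - [0,0,0]
    - [0,0,0]
    - [0,0,0]
    - [0,0,0]
    - [0,0,0]
    - [0,0,0]
    - [0,0,0]
  fingers: 1
  force: 20

```text
t: 19.5
tool_pos: [0.5037, -0.077, 0.052]
orientation: [-0.337, -3.108, 0.163]
force: [-0.1, 0.8, 2.8]
opening: 0.0247
gripper_force: 19.8
```

```bash
python3 g.py
```

```text
t 19.5 X -0.1148 Y -0.0002 z 0.052 zt [-0.022 -0.102 -0.995] F [-0.15  0.84  2.77] 0.0246729316673026
```

play_rows:
  slide:
    - [0,-0.0031,-0.03]
    - [0,-0.0031,-0.03]
    - [0,-0.0031,-0.03]
    - [0,-0.0031,-0.03]
    - [0,0.0445,-0.055]
    - [0,0.0445,-0.055]
    - [0,0.0445,-0.055]
    - [0,0.0445,-0.055]
  twist:
    - [0,0,0]
    - [0,0,0]
    - [0,0,0]
    - [0,0,0]
    - [0,0,0]
    - [0,0,0]
    - [0,0,0]
    - [0,0,0]
  force: 30

```text
t: 20.3
tool_pos: [0.5148, -0.0266, 0.1336]
orientation: [-0.336, -3.109, 0.163]
force: [-0.0, -0.1, -0.3]
opening: 0.025
gripper_force: 29.5
```

play_rows:
  slide:
    - [0,0.05,-0.02]
    - [0,0.08,0]
    - [0,0.08,0]
    - [0,0.08,0]
    - [0,0,0]
    - [0,0,0]
    - [0,0,0]
    - [0,0,0]
  twist:
    - [0,0,0]
    - [0,0,0]
    - [0,0,0]
    - [0,0,0]
    - [-0.1,0,0]
    - [0,0,0]
    - [0,0,0]
    - [0,0,0]

```text
t: 21.1
tool_pos: [0.5298, 0.0426, 0.1295]
orientation: [-0.34, -3.123, 0.003]
force: [0.5, -0.4, -0.2]
opening: 0.0251
gripper_force: 29.5
```

```bash
python3 g.py; cat > k.py <<'E'
from h import *
ps,ds,cs=grab('scene'); Ws=pts(ds,cs); cv2.imwrite('pics/s3.png',cv2.resize(ps[120:320,150:340,::-1],None,fx=3,fy=3,interpolation=cv2.INTER_CUBIC))
pt,dt,ct=grab('top'); Wt=pts(dt,ct)
pw,dw,cw=grab('wrist'); Ww=pts(dw,cw)
for nm,p,W in(('top',pt,Wt),('wrist',pw,Ww),('scene',ps,Ws)):
    red=(p[...,0]>110)&(p[...,1]<70)&(p[...,2]<80)&(W[...,0]>.35)&(W[...,0]<.6)&(W[...,1]>.18)&(W[...,1]<.4)
    for lab,m in(('rim',red&(W[...,2]>.022)&(W[...,2]<.04)),('floor',red&(W[...,2]<.012))):
        T=W[m]
        if len(T)>10: print(nm,lab,len(T),[np.round(v,1) for v in cv2.minAreaRect((T[:,:2]*1000).astype(np.float32))],'z',np.median(T[:,2]).round(4))
# block in hand: points below tip
s=robot.read_state(); t=s['tool_pos']
for nm,W in(('scene',Ws),('wrist',Ww)):
    m=(np.linalg.norm(W[...,:2]-t[:2],axis=-1)<.04)&(W[...,2]>t[2]-.03)&(W[...,2]<t[2]+.02)
    print(nm,'held',m.sum(),(np.percentile(W[m],[1,50,99],axis=0)-t).round(4).tolist() if m.sum() else '')
E
python3 k.py
```

```text
t 21.1 X -0.2372 Y -0.0006 z 0.1295 zt [-0.001 -0.002 -1.   ] F [ 0.54 -0.38 -0.18] 0.02514112723488942
top rim 139 [array([470.7, 282.1]), array([111.4, 101.1]), np.float64(81.5)] z 0.0302
top floor 1087 [array([475.2, 291.3]), array([114.3, 100.9]), np.float64(81.2)] z 0.0029
wrist rim 1425 [array([485.6, 257.8]), array([ 72.7, 144.7]), np.float64(89.7)] z 0.0286
wrist floor 6357 [array([468.3, 273.9]), array([93.9, 97.7]), np.float64(83.5)] z 0.0028
scene rim 76 [array([470.5, 282.7]), array([120. , 101.5]), np.float64(80.8)] z 0.0296
scene floor 315 [array([488.5, 320.8]), array([119.9, 107.1]), np.float64(76.9)] z 0.0026
scene held 159 [[-0.0242, -0.0272, -0.0067], [-0.0071, -0.0071, 0.0094], [0.0257, 0.0215, 0.0195]]
wrist held 3734 [[-0.024, -0.0213, -0.0037], [-0.0041, 0.0007, 0.0112], [0.0248, 0.0258, 0.019]]
```

View pics/s3.png

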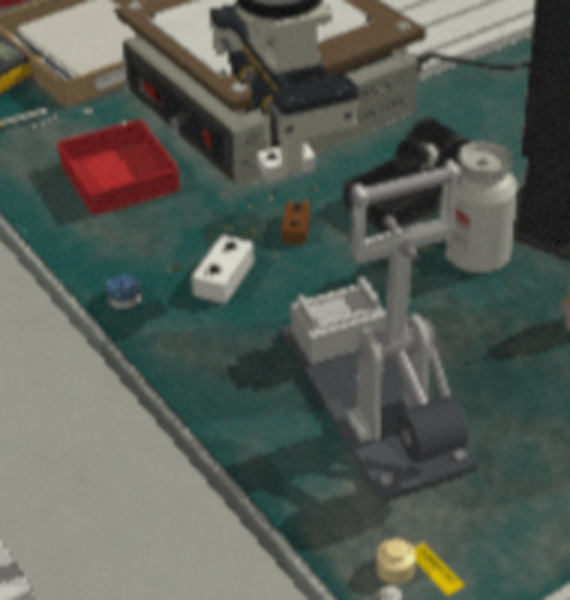

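The picture shows the block in the fingers at (285,157), the nest empty at (340,310) and the lever standing open. The red tray is at (118,165). Next I check the clearance to the hot plate beside the tray.

```bash
python3 - <<'E'
from h import *
Wt=np.load('top.npz')['W']; 
for a,b in((.1,.15),(.15,.2),(.2,.25),(.25,.3),(.3,.35),(.35,.42)):
    m=(Wt[...,1]>a)&(Wt[...,1]<b)&(Wt[...,0]>.35)&(Wt[...,0]<.8)&(Wt[...,2]>.04)
    print(a,m.sum(),Wt[m][:,0].min().round(3) if m.any() else '',np.percentile(Wt[m][:,2],90).round(3) if m.any() else '')
s=robot.read_state();M=R.from_rotvec(s['orientation']).as_matrix()
t=np.array([.464,.281,.1295]); print((M.T@(t-s['tool_pos'])/.25).round(4), s['tool_pos'])
E
```

```text
0.1 0  
0.15 995 0.557 0.12
0.2 1774 0.556 0.12
0.25 1821 0.541 0.12
0.3 2001 0.556 0.21
0.35 2385 0.556 0.121
[ 4.613e-01  8.739e-01 -8.000e-04] [0.52984568 0.0428965  0.1294918 ]
```

play_rows:
  slide:
    - [0.154,0,0]
    - [0.154,0,0]
    - [0.153,0.02,0]
    - [0,0.171,0]
    - [0,0.171,0]
    - [0,0.171,0]
    - [0,0.171,0]
    - [0,0.17,0]
  twist:
    - [0,0,0]
    - [0,0,0]
    - [0,0,0]
    - [0,0,0]
    - [0,0,0]
    - [0,0,0]
    - [0,0,0]
    - [0,0,0]

```text
t: 22.05
tool_pos: [0.4642, 0.2828, 0.1297]
orientation: [0.338, 3.123, -0.001]
force: [0.6, 0.1, -0.5]
opening: 0.0246
gripper_force: 29.5
```

play_rows:
  slide:
    - [0,0,0]
    - [0,0,0]
    - [0,0,0.12]
    - [0,0,0.12]
    - [0,0,0.12]
    - [0,0,0.08]
    - [0,0,0]
    - [0,0,0]
  twist:
    - [0,0,0]
    - [0,0,0]
    - [0,0,0]
    - [0,0,0]
    - [0,0,0]
    - [0,0,0]
    - [0,0,0]
    - [0,0,0]

```text
t: 22.85
tool_pos: [0.4641, 0.2801, 0.02]
orientation: [-0.34, -3.123, 0.001]
force: [1.0, -0.6, 0.1]
opening: 0.0252
gripper_force: 29.5
```

```bash
python3 g.py
```

```text
t 22.85 X -0.4548 Y -0.116 z 0.02 zt [-0. -0. -1.] F [ 1.03 -0.64  0.15] 0.02523702583534166
```

play_rows:
  slide:
    - [0,0,0.012]
    - [0,0,0.008]
    - [0,0,0.006]
    - [0,0,0.004]
    - [0,0,0.004]
    - [0,0,0.002]
    - [0,0,0]
    - [0,0,0]
  twist:
    - [0,0,0]
    - [0,0,0]
    - [0,0,0]
    - [0,0,0]
    - [0,0,0]
    - [0,0,0]
    - [0,0,0]
    - [0,0,0]

```text
t: 23.65
tool_pos: [0.4641, 0.281, 0.0106]
orientation: [-0.338, -3.123, 0.0]
force: [0.3, -1.1, 1.0]
opening: 0.0249
gripper_force: 29.5
```

play_rows:
  slide:
    - [0,0,0.002]
    - [0,0,0.002]
    - [0,0,0.002]
    - [0,0,0.002]
    - [0,0,0]
    - [0,0,0]
    - [0,0,0]
    - [0,0,0]
  twist:
    - [0,0,0]
    - [0,0,0]
    - [0,0,0]
    - [0,0,0]
    - [0,0,0]
    - [0,0,0]
    - [0,0,0]
    - [0,0,0]

```text
t: 24.45
tool_pos: [0.4647, 0.2815, 0.0098]
orientation: [0.338, 3.122, 0.001]
force: [-4.6, 0.2, 10.0]
opening: 0.0247
gripper_force: 29.7
```

The block is on the floor (10 N). I back off slightly, open, rise and look.

play_rows:
  slide:
    - [0,0,-0.003]
    - [0,0,-0.002]
    - [0,0,0]
    - [0,0,0]
    - [0,0,0]
    - [0,0,0]
    - [0,0,0]
    - [0,0,0]
  twist:
    - [0,0,0]
    - [0,0,0]
    - [0,0,0]
    - [0,0,0]
    - [0,0,0]
    - [0,0,0]
    - [0,0,0]
    - [0,0,0]

```text
t: 25.25
tool_pos: [0.4644, 0.2812, 0.01]
orientation: [0.338, 3.123, 0.001]
force: [1.0, 0.9, 3.8]
opening: 0.0248
gripper_force: 29.7
```

play_rows:
  slide:
    - [0,0,0]
    - [0,0,0]
    - [0,0,0]
    - [0,0,0]
    - [0,0,0]
    - [0,0,0]
    - [0,0,0]
    - [0,0,0]
  twist:
    - [0,0,0]
    - [0,0,0]
    - [0,0,0]
    - [0,0,0]
    - [0,0,0]
    - [0,0,0]
    - [0,0,0]
    - [0,0,0]
  fingers: 0.1

```text
t: 26.05
tool_pos: [0.4641, 0.281, 0.0098]
orientation: [0.338, 3.123, -0.0]
force: [0.0, -0.2, -0.3]
opening: 0.0418
gripper_force: 0.0
```

play_rows:
  slide:
    - [0,0,-0.04]
    - [0,0,-0.1]
    - [0,0,-0.15]
    - [0,0,-0.15]
    - [0,0,-0.15]
    - [0.15,0,0]
    - [0.15,0,0]
    - [0,0,0]
  twist:
    - [0,0,0]
    - [0,0,0]
    - [0,0,0]
    - [0,0,0]
    - [0,0,0]
    - [0,0,0]
    - [0,0,0]
    - [0,0,0]

```text
t: 26.85
tool_pos: [0.3877, 0.2978, 0.158]
orientation: [-0.335, -3.123, -0.001]
force: [0.1, 0.1, 0.7]
opening: 0.0417
gripper_force: 0.0
```

```bash
cat > f.py <<'E'
from h import *
s=robot.read_state(); print(s['t'],s['tool_pos'],s['opening'],np.round(s['force'],2))
for nm in('scene','top','wrist'):
    p,d,c=grab(nm); W=pts(d,c)
    m=(p.min(-1)>120)&(W[...,0]>.42)&(W[...,0]<.52)&(W[...,1]>.23)&(W[...,1]<.33)&(W[...,2]<.05)
    if m.sum()>8:
        T=W[m]; print(nm,m.sum(),[np.round(v,1) for v in cv2.minAreaRect((T[:,:2]*1000).astype(np.float32))],np.percentile(T[:,2],[5,50,95]).round(4))
        A=np.c_[T[:,:2]-T[:,:2].mean(0),np.ones(len(T))]; print(' slope',np.linalg.lstsq(A,T[:,2],rcond=None)[0].round(3))
    if nm=='scene': cv2.imwrite('pics/s4.png',cv2.resize(p[100:320,130:340,::-1],None,fx=2.7,fy=2.7,interpolation=cv2.INTER_CUBIC))
E
python3 f.py
```

```text
26.85 [0.3877378  0.29781698 0.15801872] 0.04174045717600865 [0.13 0.06 0.65]
scene 521 [array([470. , 280.1]), array([99.6, 99.2]), np.float64(90.0)] [-0.807  -0.7992  0.0199]
 slope [ 0.05   0.823 -0.679]
top 162 [array([467.8, 283. ]), array([31.5, 51.8]), np.float64(78.8)] [0.0033 0.0207 0.0237]
 slope [-0.127 -0.345  0.019]
wrist 835 [array([472.6, 280.1]), array([27. , 62.5]), np.float64(76.9)] [0.0028 0.0203 0.0215]
 slope [-0.001  0.124  0.018]
```

View pics/s4.png

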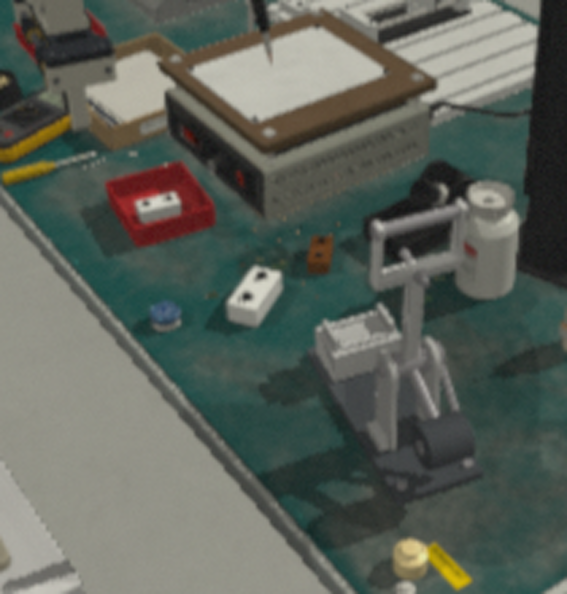

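The block lies flat in the tray at (157,205), with its top at .0203 (2 + 18 mm). The lever stands open at (415,270), and the nearby loose things are undisturbed. I hand it in.

```bash
python3 -c "
from plant import robot; print(robot.close_job())"
```

```text
the job is handed in; nothing more can be done
None
```

The lever is resting open on its end stop, felt at about 1.65 rad with about 10 N extra at most, and the block lies flat in the tray; the job was handed in at about 27 s.

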